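# Clear broken glass from a rack loader and latch the tube racks

### The arm

A 6-joint arm with a two-finger parallel gripper is mounted at the origin on the work surface. World frame = base frame: x ahead of the robot, y to its left, z up, the work surface at z = 0. Lengths are in m, angles in rad, forces in N, time in s.
With the tool pointing down it reaches from about 0.4 to 0.825 m from the base axis. Payload 7 kg.
Tool frame: the origin (TCP) lies midway between the tips of the shut fingers; the grasp point (between the pads) lies arm.hold_point_z behind it (arm.hold_point_z is the distance from the TCP to the grasp point, in m); z points along the fingers, y is the line along which they close (so a half turn about z gives the same grasp; the last joint's range is limited). The gripper opens to 88 mm and grips with 3 to 60 N. Pads are 19 mm wide; open, the fingers measure 130 mm over their backs; the gripper's body (78 mm by 193 mm) begins 47 mm behind the grasp point.
Start: joints at [-0.945, 0.359, 0.012, 0, -1.224, -0.288], TCP at [0.224, -0.637, 0.227] pointing down, gripper open.
Joint ranges: [-3.07, 3.07], [-1.43, 2.12], [-1.02, 1.25], [-3.03, 1.67], [-3.05, -0], [-3.03, 3.03]. Speed limits (rad/s): [2.39, 2.39, 3.01, 3.14, 3.14, 3.14].

### API

Orientations are given as [roll, pitch, yaw] about the fixed x, y, z axes, in that order (R = Rz(yaw) Ry(pitch) Rx(roll)).
In Python, from station import arm gives the robot as it stands.
- The arm moves only by the shell command python3 -m crank 'ROWS' [OPENING] [FORCE]. ROWS is JSON, a list that holds one entry, the list of rows, each a list of 4 numbers: the shift along the tool's x, y, z in units of 25 mm (1.0 is 25 mm), then the turn about the tool's z in units of 5 degrees (1.0 is 5 degrees). A call has 1 to 12 rows; each row is the pose to reach, as a shift and turn from the pose commanded when the call began, along the tool's axes at that moment; what a row does not reach only later rows make up. A row lasts 1/8 s, in which the tool goes at most 62.5 mm and 10.7 degrees, less where a joint would pass 70% of its speed; a pose out of reach is approached as far as the arm can. A call with a gripper value outside its range is refused whole. OPENING is the closure, from 0 (fully open) to 1 (shut), set as the call begins (- or left out, the last holds). The fingers move at their own pace and stop on an object; FORCE is the grip in N (left out, the last holds). Time passes only in rows, so rows that repeat a pose let the fingers close. It gives the time, the measured TCP pose, the force, the opening and the grip force at its end, in the units of the state.
- arm.get_state(): the state, without advancing time (a new reading comes with each control period).
- arm.grab_frame(name): name is "scene" or "top" or "wrist"; returns (picture, depth): 480x640x3 uint8, red, green, blue; 480x640 float32, m along the optical axis (not along the pixel's ray), 0 where there is no reading.
- arm.get_calibration(name): a dict with "mtx" (3x3 intrinsics, pixels), "k1" (the pictures are not rectified: a ray, as slopes to the right and down, at radius r is drawn at 1 + k1 r^2 times it, then the intrinsics apply), "R" (3x3) and "t" (3): a world point X has camera coordinates R X + t; the wrist camera has in their place "mount" (4x4, takes a point from camera to tool coordinates, whose origin is the TCP and whose axes are the flange's). Camera axes: x right, y down, z forward; pixel columns grow to the right and rows downward; lengths in m; the calibration is good to about 2 mm. A picture is of the moment at which its call begins: read the wrist's pose just before it. get_calibration takes no time and is no camera call.
- arm.job_done(): hands the job in; it is judged then, once.
Trained networks look in the newest picture that a camera, given by its name, has taken for a name from the list of things; names that differ only in an ending like _2 or _b are one class to them, and where a whole thing is asked for, a point or a joint stands for the part that bears it (a point fixed in the world has none). Each returns a list of dicts, best first, with "score" (0 to 1); they miss things now and then, are a little off and sometimes report something else, mostly with a low value. They report only what shows in the picture. A call takes as long as a camera call.
- arm.recognise(thing, camera): "extent" ([left, top, width, height] in pixels, round what is visible of it).
- arm.trace(thing, camera): "mask" (480x640 bool, what is visible of it) and "extent" ([left, top, width, height] in pixels, round what is visible of it).
The state is a dict: "t": time; "q": joint angles; "qd": joint speeds; "joint_efforts": joint torques, N m; "eef_pos": TCP position; "ee_rot": TCP orientation; "force": force on the tool from outside, world axes, zero at the start; "moment": the same for the moment, N m; "width": finger opening in m; "gripper_force": force on a finger pad.
Only numpy, scipy, OpenCV 4.12 (cv2) and the standard library are available. Lean on these libraries where they do the work, as an engineer would, in place of code of your own. Each camera call takes 0.05 s, during which the arm holds its last target. There are 200 camera calls.

### The job

A bottle has broken on the loading deck of the tube-rack station. First take the brush and sweep every piece of glass off the deck into the glass bin at its left side, never touching glass with the fingers; then, on the cleared deck, slide each waiting tube rack upright and lengthwise into a track of its own and push it until the sprung pawl clicks shut behind it and it cannot come back. Leave the brush lying bristles down in its tray, and do not disturb the bottle, the jar and the orange-lidded box behind.

Things in the scene. Friction and masses are not known exactly. Their poses are not given: they have to be found in the camera images.
- station: White tube-rack loading station, fixed, 360 mm long (x), 270 mm wide (y). Origin: at bench level, middle of its front edge (nearest the robot); x runs from the front edge into the tracks, y left, z up. Flat aluminium deck 60 mm above the bench; x 6 to 150 mm is the open loading deck. Front kerb x 0 to 6 mm, 8 mm above the deck; no kerb at the left and right edges (y +135, -135 mm).
- track1 (a point): Rightmost track (station y -87 mm): point on its centre line at deck level (z 60 mm), in line with the pawl's tooth face (station x 202 mm). Axes as the station's. The four tracks start at station x 152 mm, 39 mm wide between grey guides 15 mm high, with mouths flared at 45 degrees. Racks go in along +x.
- track2 (a point): Next track (station y -29 mm), same point. Pawl of each track: steel, 15 mm high, on the right (-y) side, pivoted 38 mm before the tooth face; its sloping arm reaches into the track. A rack pushed in along +x shoves it aside (some 5 to 12 N in all); once the rack's rear end passes the tooth face the pawl snaps shut behind it and blocks its return.
- track3 (a point): Next track (station y +29 mm), same point. A sprung plate at each track's far end meets the rack's front end 102 mm beyond the tooth face, pushes back with 2 to 5 N and stops solid 119 mm beyond it: a 110 mm rack can be pushed about 8 mm past the click and is then pressed back against the tooth (rack centre 55 mm beyond the tooth face).
- track4 (a point): Leftmost track (station y +87 mm), same point. A flat clear cover lies over all the tracks from station x 254 mm on (52 mm beyond the tooth faces): underside 80 mm and top 88 mm above the deck. The rear ends of latched racks stay in the open in front of it.
- pawl1 (a joint): Pawl of track 1, the rightmost: 0 rad = sprung shut into the track, about 0.3 rad while a rack holds it aside.
- pawl2 (a joint): Pawl of track 2: 0 rad = shut, about 0.3 rad while a rack holds it aside.
- pawl3 (a joint): Pawl of track 3: 0 rad = shut, about 0.3 rad while a rack holds it aside.
- pawl4 (a joint): Pawl of track 4, the leftmost: 0 rad = shut, about 0.3 rad while a rack holds it aside.
- bin: Open grey glass bin, fixed, against the left edge of the loading deck: 170 mm (x) x 130 mm (y) x 50 mm high, walls 4 mm, rim 10 mm lower than the deck. Origin: centre of its underside; axes parallel to the station's.
- brushtray: Shallow steel tray on the bench, fixed, 290 mm (x) x 92 mm (y), rim 12 mm high, floor 4 mm thick; the brush's place. Origin: centre of its underside.
- brush_grip (a point): Grip point on the wooden handle of the hand brush, which starts bristles down in its tray. Along its x: handle 24 x 24 mm from 89 mm behind to 35 mm ahead of this point, then the head, +35 to +153 mm, 34 mm wide, with a stiff bristle pad 30 mm wide, 38 mm high. Bristle ends 50 mm below this point; z up when bristles point down. 180 g, centre of mass about 75 mm ahead.
- bottle: Bystander: clear lab bottle with blue cap, 72 mm across, 150 mm high, right of the station's rear. Origin: centre of its underside.
- jar: Bystander: small clear jar with blue cap, 56 mm across, 85 mm high, right of the station's rear. Origin: centre of its underside.
- stainbox: Bystander: clear staining box with orange lid, 130 x 85 x 58 mm, left of the station's rear. Origin: centre of its underside.
- rack1_mid (a point): Centre (25 mm above its underside) of a waiting tube rack's block: black block on a steel base, 110 mm long (x), 36 mm wide (y), 50 mm high (z) in all, with two rows of five white-capped tubes fixed in it, whose caps rise to 70 mm above the underside. It starts standing on the bench right of the station. Both ends are alike. Mass about 300 g. Absent in some starts.
- rack2_mid (a point): Centre (25 mm above its underside) of a waiting tube rack's block: black block on a steel base, 110 mm long (x), 36 mm wide (y), 50 mm high (z) in all, with two rows of five white-capped tubes fixed in it, whose caps rise to 70 mm above the underside. It starts standing on the bench right of the station. Both ends are alike. Mass about 300 g. Absent in some starts.
- rack3_mid (a point): Centre (25 mm above its underside) of a waiting tube rack's block: black block on a steel base, 110 mm long (x), 36 mm wide (y), 50 mm high (z) in all, with two rows of five white-capped tubes fixed in it, whose caps rise to 70 mm above the underside. It starts standing on the bench right of the station. Both ends are alike. Mass about 300 g. Absent in some starts.
- rack4_mid (a point): Centre (25 mm above its underside) of a waiting tube rack's block: black block on a steel base, 110 mm long (x), 36 mm wide (y), 50 mm high (z) in all, with two rows of five white-capped tubes fixed in it, whose caps rise to 70 mm above the underside. It starts standing on the bench right of the station. Both ends are alike. Mass about 300 g. Absent in some starts.
- glass1_mid (a point): Middle (17 mm above its underside as it lies at the start) of a broken piece of an amber bottle: the bottle neck with its blue screw cap, standing cap down: 41 mm across, 34 mm high. Starts on the loading deck. Absent in some starts.
- glass2_mid (a point): Middle (10 mm above its underside as it lies at the start) of a broken piece of an amber bottle: a flat piece of the bottle's base, 46 x 42 mm and 21 mm high. Starts on the loading deck. Absent in some starts.
- glass3_mid (a point): Middle (8 mm above its underside as it lies at the start) of a broken piece of an amber bottle: a curved piece of the bottle's wall, about 52 x 38 mm and 15 mm high. Starts on the loading deck. Absent in some starts.
- glass4_mid (a point): Middle (8 mm above its underside as it lies at the start) of a broken piece of an amber bottle: a curved piece of the bottle's wall, about 45 x 38 mm and 15 mm high. Starts on the loading deck. Absent in some starts.
- glass5_mid (a point): Middle (9 mm above its underside as it lies at the start) of a broken piece of an amber bottle: a curved piece of the bottle's wall, about 50 x 46 mm and 18 mm high. Starts on the loading deck. Absent in some starts.

How it is judged:
By the outcome, as a careful person would: the job done as asked, in the order asked, and still so for the second after the job is handed in, with the robot touching nothing.
Of glass1, glass2, glass3, glass4, glass5 only 3 to 5 are there at a start; the rules pass over those that are not, and their reading is None.
Of rack1, rack2, rack3, rack4 only 3 to 4 are there at a start; the rules pass over those that are not, and their reading is None.
At some moment in a run one of rack1, rack2, rack3, rack4 may be knocked a few centimetres aside while the robot is not near it.
It also fails if it takes over 210 s, if anything falls off the work surface, if the arm or the gripper's body presses on something with over 40 N, if the wrist force passes 120 N, or if a joint passes its speed limit or range.

## Working session

There is one attempt and no reset: what is moved stays moved. The work goes in short steps, Python scripts to look and compute and a shell command to move; the robot and the scene stay as the last step left them, time stands still between calls to the robot, and variables do not carry over. Pictures are saved under pics/ and viewed, at most 14 in all, crops included, and the job is handed in when it is done.

```bash
ls; mkdir -p pics
python3 - <<'E'
from station import arm
import cv2,numpy as np
s=arm.get_state();print({k:np.round(v,3).tolist() for k,v in s.items()}, arm.hold_point_z)
for n in ["scene","top"]:
    p,d=arm.grab_frame(n);cv2.imwrite(f"pics/{n}0.png",p[:,:,::-1]);c=arm.get_calibration(n);print(n,{k:np.round(v,3).tolist() for k,v in c.items()})
print(arm.get_calibration("wrist"))
E
```

```text
pics
{'t': 0.0, 'q': [-0.945, 0.359, 0.011, -0.0, -1.224, -0.288], 'qd': [-0.0, 0.001, 0.002, -0.001, -0.0, 0.0], 'joint_efforts': [0.003, -58.273, 29.305, 6.997, 0.007, -0.0], 'eef_pos': [0.224, -0.636, 0.226], 'ee_rot': [3.14, -0.0, -2.804], 'force': [0.257, 0.201, -0.107], 'moment': [-0.045, 0.019, 0.032], 'gripper_force': 0.0, 'width': 0.088} 0.0188
scene {'mtx': [[521.255, 0.0, 321.839], [0.0, 521.255, 240.797], [0.0, 0.0, 1.0]], 'k1': -0.04, 'R': [[-0.886, 0.463, 0.013], [0.382, 0.747, -0.544], [-0.262, -0.477, -0.839]], 't': [0.531, -0.185, 1.443]}
top {'mtx': [[595.462, 0.0, 326.307], [0.0, 595.462, 243.624], [0.0, 0.0, 1.0]], 'k1': -0.051, 'R': [[-0.021, -0.999, -0.026], [-0.983, 0.026, -0.182], [0.182, 0.022, -0.983]], 't': [0.015, 0.62, 1.36]}
{'mtx': array([[394.04991514,   0.        , 320.76969656],
       [  0.        , 394.04991514, 233.17954982],
       [  0.        ,   0.        ,   1.        ]]), 'k1': -0.061414551108358445, 'mount': array([[ 1.75885891e-05, -9.69100519e-01, -2.46666139e-01,
         6.47857127e-02],
       [ 9.99999978e-01,  6.86291032e-05, -1.98324387e-04,
        -1.21763753e-03],
       [ 2.09124743e-04, -2.46666130e-01,  9.69100499e-01,
        -1.57886172e-01],
       [ 0.00000000e+00,  0.00000000e+00,  0.00000000e+00,
         1.00000000e+00]])}
```

View pics/top0.png

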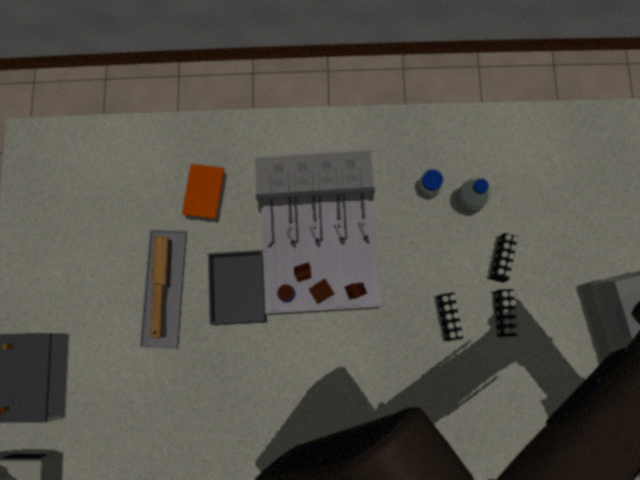

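View pics/scene0.png

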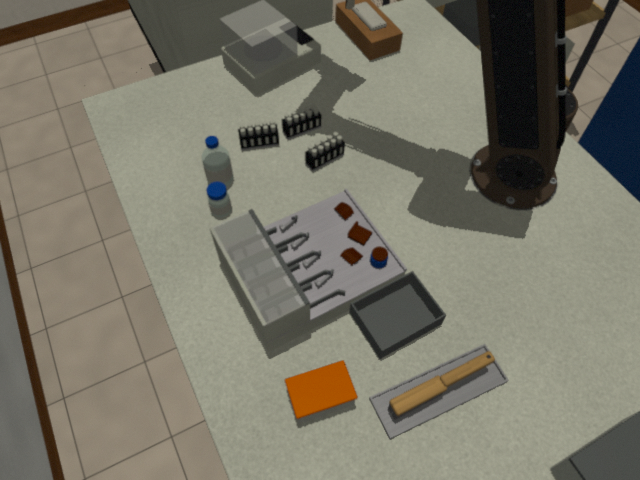

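```bash
cat > h.py <<'E'
from station import arm
import cv2,numpy as np
from scipy.spatial.transform import Rotation as Ro
def calib(n,s=None):
    c=arm.get_calibration(n)
    if n=="wrist":
        T=np.eye(4);T[:3,:3]=Ro.from_euler('xyz',s["ee_rot"]).as_matrix();T[:3,3]=s["eef_pos"]
        T=T@c["mount"];return c,T[:3,:3],T[:3,3]
    R=np.array(c["R"]);return c,R.T,-R.T@np.array(c["t"])
def rays(c,px):
    K=np.array(c["mtx"]);k=float(c["k1"])
    return cv2.undistortPoints(np.float64(px).reshape(-1,1,2),K,np.array([k,0,0,0.])).reshape(-1,2)
def cloud(n):
    s=arm.get_state();p,d=arm.grab_frame(n);c,R,o=calib(n,s)
    v,u=np.mgrid[:480,:640];r=rays(c,np.stack([u,v],-1))
    X=np.c_[r,np.ones(len(r))]*d.reshape(-1,1)@R.T+o
    X[d.ravel()==0]=np.nan
    return p,X.reshape(480,640,3)
def plane(n,px,z,s=None):
    c,R,o=calib(n,s);r=rays(c,px);w=np.c_[r,np.ones(len(r))]@R.T
    return (o+w*((z-o[2])/w[:,2])[:,None])
def rect(P):
    (c,(w,h),a)=cv2.minAreaRect(np.float32(P[:,:2]))
    if w<h:w,h,a=h,w,a+90
    a=(a+90)%180-90
    return np.round([c[0],c[1],w,h,a],4)
def save(p,n):cv2.imwrite(f"pics/{n}.png",p[:,:,::-1])
def go(x,y,z,yaw=None,frm=None):
    "units from measured pose (or frm=[x,y,z,yaw]); yaw in rad"
    s=arm.get_state();e=s["eef_pos"];w=s["ee_rot"][2]
    if frm is not None:e=frm[:3];w=frm[3]
    d=np.array([x,y,z])-e
    t=0 if yaw is None else -((yaw-w+np.pi)%(2*np.pi)-np.pi)
    return np.round([(d[0]*np.cos(w)+d[1]*np.sin(w))/.025,(d[0]*np.sin(w)-d[1]*np.cos(w))/.025,-d[2]/.025,np.degrees(t)/5],2).tolist()
E
python3 - <<'E'
from h import *
p,X=cloud("top");np.save("X0.npy",X)
for n in ["station","bin","brushtray","brush_grip","rack1_mid","glass1_mid","glass2_mid","glass3_mid","glass4_mid","glass5_mid","bottle","jar","stainbox"]:
    for r in arm.trace(n,"top")[:5 if n[:4]=="rack" else 3]:
        m=r["mask"]
        Q=X[m];Q=Q[~np.isnan(Q[:,0])]
        if len(Q)<10: print(n,r["score"],r["extent"]);continue
        zt=np.percentile(Q[:,2],98)
        print(n,round(r["score"],2),np.round(r["extent"]).tolist(),len(Q),"z",np.round(np.percentile(Q[:,2],[2,50,98]),3),rect(Q[Q[:,2]>zt-.03]))
# deck
m=(np.abs(X[...,2]-.06)<.006);m=cv2.morphologyEx(m.astype(np.uint8),cv2.MORPH_OPEN,np.ones((5,5)))
k,l,st,_=cv2.connectedComponentsWithStats(m)
for i in np.argsort(-st[1:,4])[:3]+1: print(st[i],rect(X[l==i]),np.median(X[l==i][:,2]))
m=X[...,2]>.052;m&=np.abs(X[...,1])<.35
k,l,st,_=cv2.connectedComponentsWithStats(m.astype(np.uint8))
for i in np.argsort(-st[1:,4])[:3]+1: print(st[i],rect(X[l==i]),np.median(X[l==i][:,2]))
print(np.nanmedian(X[330:400,200:250,2]))
E
```

```text
station 0.61 [257.0, 146.0, 123.0, 170.0] 17317 z [0.054 0.063 0.15 ] [ 7.69900e-01  2.36000e-02  2.70900e-01  1.09500e-01 -8.78048e+01]
bin 0.82 [210.0, 252.0, 59.0, 73.0] 4063 z [-0.002  0.006  0.053] [0.5242 0.2171 0.1714 0.1359 2.454 ]
brushtray 0.84 [137.0, 232.0, 51.0, 114.0] 2945 z [-0.002  0.005  0.016] [ 0.5302  0.406   0.2935  0.0977 -3.129 ]
brushtray 0.29 [252.0, 149.0, 129.0, 169.0] 17315 z [0.054 0.063 0.15 ] [ 7.7000e-01  2.3700e-02  2.7130e-01  1.0950e-01 -8.7872e+01]
brush_grip 0.76 [150.0, 236.0, 26.0, 104.0] 1470 z [0.01  0.06  0.071] [0.5295 0.401  0.2429 0.0342 0.4285]
brush_grip 0.55 [178.0, 165.0, 46.0, 56.0] 2033 z [0.01  0.058 0.065] [ 0.761   0.2997  0.1318  0.0868 -8.4547]
rack1_mid 0.82 [439.0, 292.0, 22.0, 46.0] 832 z [0.009 0.052 0.075] [ 0.4416 -0.2845  0.1098  0.0371  9.2151]
glass1_mid 0.64 [278.0, 282.0, 19.0, 21.0] 229 z [0.069 0.094 0.101] [5.01600e-01 9.47000e-02 3.58000e-02 3.57000e-02 4.33494e+01]
glass2_mid 0.76 [310.0, 278.0, 25.0, 24.0] 337 z [0.064 0.07  0.084] [ 5.07200e-01  1.45000e-02  4.46000e-02  4.15000e-02 -5.81524e+01]
glass2_mid 0.5
[... 883 characters left out ...]
 0.94 [183.0, 164.0, 41.0, 56.0] 2040 z [0.01  0.058 0.065] [ 0.761   0.2997  0.1318  0.0868 -8.4547]
[ 263  194  117  101 4750] [ 6.20300e-01  1.69000e-02  2.70800e-01  2.38200e-01 -8.86625e+01] 0.06046279429353518
[297 197  17  32 381] [0.6978 0.0501 0.0793 0.038  2.8052] 0.06050497116640896
[293 282  21  27 369] [  0.4979   0.0554   0.061    0.0462 -16.3494] 0.06032467610016656
[  255   147   126   167 18426] [0.6437 0.0213 0.3626 0.2754 2.011 ] 0.06383479642499768
[ 254  407  220   73 9614] [ 2.14700e-01  7.00000e-03  3.40200e-01  9.21000e-02 -7.11441e+01] 0.7942894524909809
[ 487  379  140  101 7791] [  0.2314  -0.2973   0.1888   0.091  -55.4925] 0.741171190904303
0.00011583794017622218
```

Run:
```python
from h import *
pi=np.pi
print(go(.5,-.25,.28,-pi+.0), go(.4975,.10,.28,-pi), go(.4975,.401,.20,-pi+.0075))
X=np.load("X0.npy")
m=(X[...,2]>.03)&(X[...,2]<.09)&(X[...,1]<-.2)&(X[...,1]>-.5)&(X[...,0]<.68)&(X[...,0]>.3)
k,l,st,_=cv2.connectedComponentsWithStats(m.astype(np.uint8))
for i in range(1,k):
  if st[i,4]>200: print(st[i],rect(X[l==i]))
# brush handle/head separately
m=(X[...,2]>.055)&(abs(X[...,1]-.401)<.03)&(X[...,0]>.35)&(X[...,0]<.67)
Q=X[m];print(rect(Q[Q[:,0]<.5]),rect(Q[Q[:,0]>.55]))
```

```text
[-15.56, 10.94, -2.14, 3.87] [-20.1, 24.18, -2.14, 3.87] [-24.09, 35.54, 1.06, 3.79]
[491 233  28  49 819] [  0.5805  -0.4242   0.1121   0.0385 -16.7618]
[497 289  22  48 871] [ 0.4476 -0.4189  0.1112  0.0401  0.7984]
[439 292  24  50 785] [ 0.442  -0.2852  0.1102  0.0383  7.5665]
[0.4538 0.4029 0.0916 0.0265 0.4903] [ 0.5998  0.4006  0.0995  0.033  -0.5979]
```

```bash
python3 -m crank '[[[-2.2,1.6,-2.14,1],[-4.4,3.2,-2.14,2],[-6.6,4.8,-2.14,3],[-8.8,6.4,-2.14,3.87],[-11,8,-2.14,3.87],[-13.2,9.5,-2.14,3.87],[-15.56,10.94,-2.14,3.87],[-16.5,13.2,-2.14,3.87],[-17.3,15.5,-2.14,3.87],[-18.1,17.8,-2.14,3.87],[-18.9,20.1,-2.14,3.87],[-19.7,22.4,-2.14,3.87]]]' 0 60; python3 -c "
from h import *
print(go(.4975,.402,.20,-np.pi),go(.4975,.402,.034,-np.pi))"
```

```text
t: 2.3
eef_pos: [0.5023, 0.019, 0.2805]
ee_rot: [3.141, 0.001, -3.141]
force: [1.7, -0.3, -0.1]
width: 0.0877
gripper_force: 0.0
[0.19, 15.32, 3.22, 0.0] [0.19, 15.32, 9.86, 0.0]
```

```bash
python3 -m crank '[[[0,2.3,0,0],[0,4.6,0,0],[0,6.9,0.5,0],[0.1,9.2,1,0],[0.2,11.5,2,0],[0.2,13.5,3,0],[0.2,14,3.2,0],[0.2,14,3.2,0],[0.2,14,3.2,0]]]'; python3 -c "
from h import *
print(go(.4975,.402,.034,-np.pi))
p,X=cloud('wrist');save(p,'w1')"
```

```text
t: 3.42
eef_pos: [0.4979, 0.3662, 0.201]
ee_rot: [3.141, 0.001, 3.141]
force: [0.2, -1.1, -0.1]
width: 0.0875
gripper_force: 0.0
[0.02, 1.43, 6.68, -0.01]
```

View pics/w1.png

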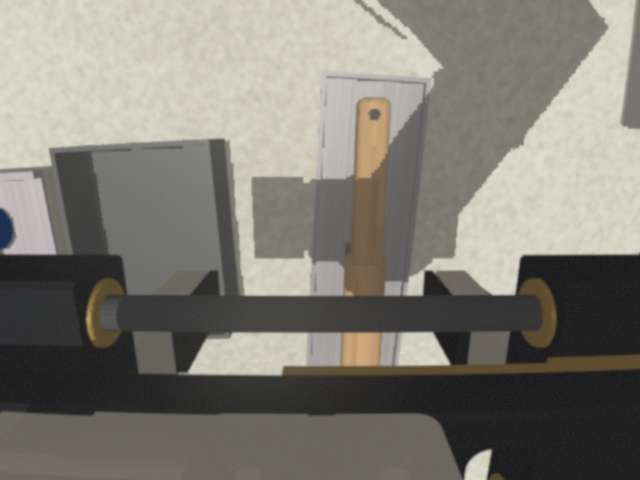

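The wrist view shows the brush in its tray: handle end near (373,110), head from (365,255) downward, with the fingers on either side at (205,320) and (445,320).

```bash
python3 -m crank '[[[0,1.4,0,0],[0,1.4,2,0],[0,1.4,4,0],[0,1.4,5.7,0],[0,1.4,6.5,0],[0,1.4,6.65,0],[0,1.4,6.65,0],[0,1.4,6.65,0]]]' && python3 -m crank '[[[0,0,0,0],[0,0,0,0],[0,0,0,0],[0,0,0,0],[0,0,0,0],[0,0,0,0]]]' 1 60
```

```text
t: 4.47
eef_pos: [0.4982, 0.4025, 0.0355]
ee_rot: [3.14, 0.002, 3.141]
force: [-0.4, -0.5, -0.2]
width: 0.0877
gripper_force: 0.0
t: 5.22
eef_pos: [0.4975, 0.4019, 0.0337]
ee_rot: [-3.141, -0.0, -3.141]
force: [0.1, 0.4, 0.8]
width: 0.0331
gripper_force: 0.0
```

```bash
python3 -c "
from h import *
print(go(.4975,.402,.034,-np.pi))
c,s=np.cos(.0366),np.sin(.0366)
def W(x,y):return (.464+x*c-y*s,.0147+x*s+y*c)
print(W(-.025,-.12),W(-.025,.17))
e=arm.get_state()['eef_pos']
for z,pt in [(.25,(.47,.15)),(.25,W(-.025,-.12)),(.093,W(-.025,-.12))]: print(go(*pt,z,-np.pi+.0366))"
```

```text
[-0.0, 0.0, -0.01, 0.0]
(np.float64(0.4434077621386487), np.float64(-0.10613443110248638)) (np.float64(0.4327961316615772), np.float64(0.18367135437913248))
[1.1, -10.08, -8.65, -0.42]
[2.16, -20.32, -8.65, -0.42]
[2.16, -20.32, -2.37, -0.42]
```

```bash
python3 -m crank '[[[0,0,0,0],[0,0,0,0],[0,0,0,0],[0,0,-0.5,0],[0,0,-1.5,0],[0,0,-3,0],[0,0,-5,0],[0,0,-6.5,0],[0,0,-7,0],[0,0,-7,0]]]' 1 60
python3 - <<'E'
from h import *
p,X=cloud("top");save(p,"top1")
s=arm.get_state();print(s['force'],s['moment'],s['eef_pos'])
p,X=cloud("scene");save(p[250:480,300:620],"sc1")
m=(X[...,2]>.14)&(abs(X[...,1]-.402)<.019)&(X[...,0]>.53)&(X[...,0]<.67)
Q=X[m];print(len(Q),rect(Q),np.polyfit(Q[:,0],Q[:,2],1))
E
```

```text
t: 6.48
eef_pos: [0.4973, 0.402, 0.2094]
ee_rot: [3.14, 0.0, 3.141]
force: [0.1, -0.2, -2.3]
width: 0.0235
gripper_force: 60.0
[ 0.59204457  0.13830211 -2.41758669] [ 0.01177177  0.15367637 -0.0230596 ] [0.49691403 0.40153473 0.20795791]
5481 [0.5901 0.4022 0.1201 0.038  0.2096] [-3.53475448  2.42153289]
```

View pics/sc1.png

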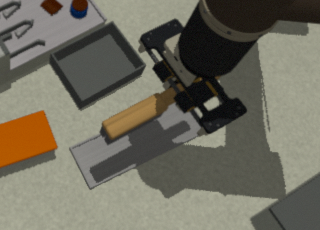

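```bash
python3 -m crank '[[[0.3,-2,0,0],[0.6,-4,0,0],[0.9,-6,0,-0.2],[1.1,-8,0,-0.42],[1.3,-10,0,-0.42],[1.5,-12,0,-0.42],[1.7,-14,0,-0.42],[1.9,-16,0,-0.42],[2.1,-18,0,-0.42],[2.16,-19.5,0,-0.42],[2.16,-20.3,0,-0.42],[2.16,-20.3,0,-0.42]]]'
python3 - <<'E'
from h import *
c,s=np.cos(.0366),np.sin(.0366)
print(go(.4434,-.1061,.0915,-np.pi+.0366))
p,X=cloud("top");save(p,"top2")
for a in np.arange(.49,.61,.02):
  m=(X[...,2]>.15)&(abs(X[...,1]+.1035)<.012)&(X[...,0]>a)&(X[...,0]<a+.02)
  print(round(a,2),m.sum(),np.round(np.median(X[m],0),4) if m.any() else 0)
for n in ["scene"]:
  p,X=cloud(n);save(p,"sc2")
  for a in np.arange(.49,.61,.02):
    m=(X[...,2]>.15)&(abs(X[...,1]+.1035)<.012)&(X[...,0]>a)&(X[...,0]<a+.02)
    print(round(a,2),m.sum(),np.round(np.median(X[m],0),4) if m.any() else 0)
E
```

```text
t: 8.07
eef_pos: [0.4424, -0.1067, 0.2073]
ee_rot: [-3.141, -0.003, -3.107]
force: [-0.4, 0.5, -2.1]
width: 0.0236
gripper_force: 60.0
[-0.04, 0.02, 4.63, -0.03]
0.49 25 [ 0.4912 -0.103   0.6457]
0.51 0 0
0.53 23 [ 0.5464 -0.0965  0.2322]
0.55 102 [ 0.56   -0.1035  0.2317]
0.57 111 [ 0.5802 -0.104   0.2312]
0.59 24 [ 0.5919 -0.1046  0.2318]
0.49 539 [ 0.4921 -0.1014  0.5379]
0.51 99 [ 0.5208 -0.0976  0.2305]
0.53 90 [ 0.5396 -0.1015  0.2315]
0.55 77 [ 0.5596 -0.104   0.2312]
0.57 73 [ 0.5804 -0.1039  0.2316]
0.59 85 [ 0.5929 -0.105   0.2088]
```

```bash
python3 -m crank '[[[0,-0.5,0,0],[0,-0.5,1.5,0],[0,-0.5,3,0],[0,-0.5,4,0],[0,-0.5,4.4,0],[0,-0.5,4.6,0],[0,-0.5,4.6,0],[0,-0.5,4.6,0]]]'
python3 - <<'E'
from h import *
print(go(.4434,-.1181,.0915,-np.pi+.0366), go(.4327,.1837,.0915,-np.pi+.0366))
p,X=cloud("top");save(cv2.resize(p[230:340,190:430],None,fx=3,fy=3),"top3")
E
```

```text
t: 9.18
eef_pos: [0.4446, -0.118, 0.0946]
ee_rot: [3.142, 0.002, -3.105]
force: [-0.3, -0.5, -2.0]
width: 0.0235
gripper_force: 60.0
[0.05, -0.0, 0.13, 0.0] [0.03, 12.08, 0.13, 0.0]
```

View pics/top3.png

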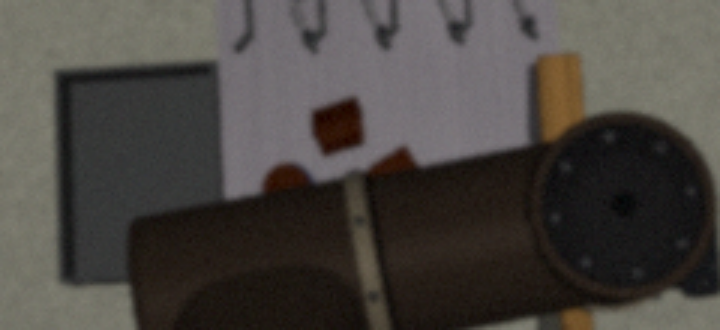

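```bash
python3 -m crank '[[[0,0.1,0.06,0],[0,0.5,0.06,0],[0,1,0.06,0],[0,1.5,0.06,0],[0,2,0.06,0],[0,2.5,0.06,0],[0,3,0.06,0],[0,3.5,0.06,0],[0,4,0.06,0],[0,4.5,0.06,0],[0,5,0.06,0],[0,5.5,0.06,0]]]';python3 -m crank '[[[0,0.5,0,0],[0,1,0,0],[0,1.5,0,0],[0,2,0,0],[0,2.5,0,0],[0,3,0,0],[0,3.5,0,0],[0,4,0,0],[0,4.5,0,0],[0,5,0,0],[0,5.5,0,0],[0,6,0,0]]]'
python3 - <<'E'
from h import *
print(go(.4327,.1837,.0915,-np.pi+.0366))
p,X=cloud("top");save(cv2.resize(p[180:340,190:430],None,fx=3,fy=3),"top4")
p,X=cloud("scene");save(cv2.resize(p[170:370,200:450],None,fx=3,fy=3),"sc4")
E
```

```text
t: 10.72
eef_pos: [0.4389, 0.0202, 0.0923]
ee_rot: [3.142, 0.0, -3.105]
force: [-0.1, -0.1, -1.7]
width: 0.0236
gripper_force: 60.0
t: 12.22
eef_pos: [0.4334, 0.1701, 0.0923]
ee_rot: [3.142, 0.0, -3.105]
force: [0.3, -1.1, -1.0]
width: 0.0235
gripper_force: 60.0
[0.01, 0.54, 0.03, 0.0]
```

View pics/sc4.png

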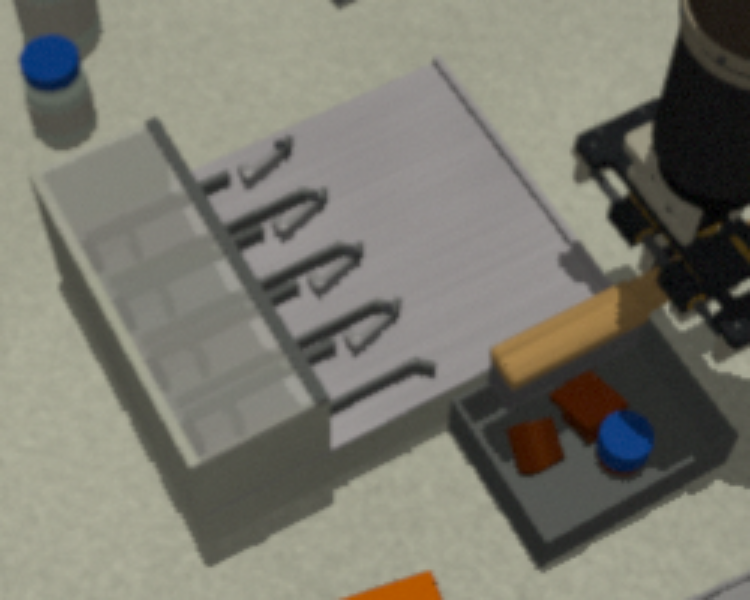

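The deck looks clear. Three pieces lie in the bin at (590,400), (535,445) and (625,440), and the fourth is probably hidden under the brush edge. I'll push a little further, then lift.

```bash
python3 -m crank '[[[0,0.4,0,0],[0,0.8,0,0],[0,1.2,0,0],[0,1.4,0,0],[0,1.4,0,0],[0,1.4,-1,0],[0,1.4,-3,0],[0,1.4,-5,0],[0,1.4,-5,0]]]'
python3 - <<'E'
from h import *
p,X=cloud("scene");save(cv2.resize(p[170:370,200:450],None,fx=3,fy=3),"sc5")
E
```

```text
t: 13.45
eef_pos: [0.4339, 0.2055, 0.2213]
ee_rot: [3.137, 0.006, -3.105]
force: [-0.4, -0.9, -2.1]
width: 0.0237
gripper_force: 60.0
```

View pics/sc5.png

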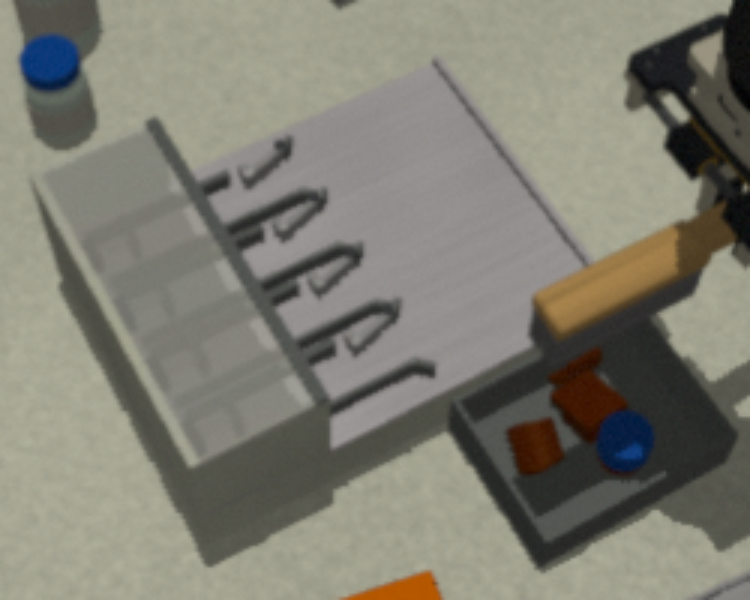

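All four pieces are now in the bin and the deck is clear, so the brush goes back to its tray.

```bash
python3 -c "
from h import *
print(go(.4985,.403,.215,-np.pi))"
python3 -m crank '[[[-0.8,2,0,0],[-1.6,4,0,0.4],[-2.4,6,0,0.4],[-2.5,7.5,0,0.4],[-2.5,7.8,0,0.4],[-2.5,7.8,0,0.4],[-2.5,7.8,0,0.4]]]';  python3 -c "
from h import *
print(go(.4985,.403,.035,-np.pi))"
```

```text
[-2.92, 7.83, 0.15, 0.42]
t: 14.38
eef_pos: [0.4872, 0.4002, 0.2169]
ee_rot: [-3.141, -0.001, -3.14]
force: [-0.6, 0.4, -1.9]
width: 0.0236
gripper_force: 60.0
[-0.45, 0.11, 7.28, 0.01]
```

```bash
python3 -m crank '[[[-0.45,0.1,1.5,0],[-0.45,0.1,3,0],[-0.45,0.1,4.5,0],[-0.45,0.1,5.8,0],[-0.45,0.1,6.6,0],[-0.45,0.1,7,0],[-0.45,0.1,7.2,0],[-0.45,0.1,7.25,0],[-0.45,0.1,7.25,0],[-0.45,0.1,7.25,0]]]'; python3 -m crank '[[[0,0,0,0],[0,0,0,0],[0,0,0,0],[0,0,0,0],[0,0,0,0],[0,0,0,0],[0,0,-2,0],[0,0,-4,0],[0,0,-6,0],[0,0,-8,0],[0,0,-8,0]]]' 0.3;  python3 -c "
from h import *
print(go(.50,.0,.28,-np.pi),go(.4420,-.15,.28,-np.pi))"
```

```text
t: 15.62
eef_pos: [0.4989, 0.4042, 0.0367]
ee_rot: [3.141, 0.001, -3.14]
force: [0.2, 0.6, -1.7]
width: 0.0239
gripper_force: 60.0
t: 17.0
eef_pos: [0.5003, 0.4055, 0.2413]
ee_rot: [3.135, 0.006, -3.139]
force: [-0.9, 0.7, 0.1]
width: 0.0616
gripper_force: 0.0
[0.05, -16.22, -1.55, 0.03] [2.38, -22.21, -1.55, 0.03]
```

```bash
python3 -m crank '[[[-0.5,-2,-1,0],[-1.5,-4,-2.5,0],[-3,-6,-4,0],[-4,-8,-4,0],[-5,-10,-4,0],[-6,-12,-4,0],[-6.5,-14,-4,0],[-6.5,-15.4,-4,0],[-6.5,-15.4,-4,0],[-6.5,-15.4,-4,0]]]' 0.3
python3 - <<'E'
from h import *
p,X=cloud("wrist");save(p,"w2");np.save("X1.npy",X)
print(arm.get_state()['eef_pos'])
p,T=cloud("top");save(p,"top6")
E
```

```text
t: 18.25
eef_pos: [0.6617, 0.0194, 0.3354]
ee_rot: [3.141, -0.001, -3.14]
force: [-0.2, 0.7, -0.8]
width: 0.0612
gripper_force: 0.0
[0.66176338 0.01991286 0.33562376]
```

View pics/w2.png

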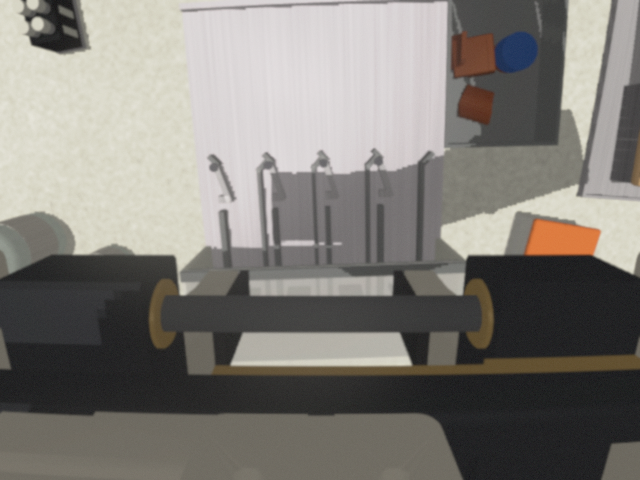

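The wrist view shows the deck clear between rows 5 and 150. The guides and pawls run from about row 155 to row 265 (columns 215 to 430), and the glass is in the bin at upper right.

Run:
```python
from h import *
X=np.load("X1.npy")
for r in range(20,260,20):
    row=X[r];m=abs(row[:,2]-.06)<.006;y=row[m];m2=(row[:,2]>.068)&(row[:,2]<.085);
    j=np.where(m)[0]
    g=[]
    for seg in np.split(np.where(m2)[0],np.where(np.diff(np.where(m2)[0])>1)[0]+1):
        if len(seg)>1:g.append((round(row[seg[0],1],4),round(row[seg[-1],1],4)))
    print(r,np.round(np.median(y[:,[0,2]],0),4),np.round([y[:,1].min(),y[:,1].max()],4),g)
m=abs(X[...,2]-.06)<.006
m=cv2.morphologyEx(m.astype(np.uint8),cv2.MORPH_OPEN,np.ones((3,3)))>0
Q=X[m];Q=Q[(Q[:,0]>.48)&(Q[:,0]<.6)]
L=[];Rr=[]
for a in np.arange(.485,.6,.005):
    s=Q[abs(Q[:,0]-a)<.0025]
    if len(s)>50:L.append((a,s[:,1].max()));Rr.append((a,s[:,1].min()))
for E in (L,Rr):
    f=np.polyfit(*np.array(E).T,1);print(len(E),np.degrees(np.arctan(f[0])),np.polyval(f,.464),np.polyval(f,.65))
# front edge
Q=X[(X[...,2]>.062)&(X[...,2]<.072)&(X[...,0]<.49)&(abs(X[...,1]-.015)<.13)]
print(len(Q),rect(Q))
# cover front edge
Q=X[(X[...,2]>.14)&(X[...,2]<.156)&(X[...,0]<.76)&(abs(X[...,1]-.025)<.2)]
print(len(Q),rect(Q), Q.min(0))
```

```text
20 [0.4838 0.0597] [-0.2693  0.1464] [(np.float64(-0.2897), np.float64(-0.2878)), (np.float64(-0.279), np.float64(-0.2678))]
40 [0.5031 0.0597] [-0.1217  0.1462] []
60 [0.5226 0.0597] [-0.1218  0.1473] []
80 [0.5424 0.0597] [-0.1199  0.1488] []
100 [0.5626 0.0598] [-0.1202  0.1498] []
120 [0.5831 0.0598] [-0.1194  0.1502] []
140 [0.604  0.0598] [-0.1172  0.1507] []
160 [0.6253 0.0597] [-0.1174  0.151 ] [(np.float64(-0.0991), np.float64(-0.0921)), (np.float64(-0.0422), np.float64(-0.0327)), (np.float64(0.0135), np.float64(0.024)), (np.float64(0.0697), np.float64(0.0825)), (np.float64(0.1259), np.float64(0.1329))]
180 [0.6471 0.0597] [-0.1168  0.3866] [(np.float64(-0.0914), np.float64(-0.085)), (np.float64(-0.0493), np.float64(-0.0463)), (np.float64(-0.0331), np.float64(-0.027)), (np.float64(0.0082), np.float64(0.0114)), (np.float64(0.0262), np.float64(0.0315)), (np.float64(0.0662), np.float64(0.0697)), (np.float64(0.0844), np.float64(0.0903)), (np.float64(0.1249), np.float64(0.1287))]
200 [0.6693 0.0599] [-0.1151  0.153 ] [(np.float64(-0.0923), np.float64(-0.0776)), (np.float64(-0.049
[... 648 characters left out ...]
.3222)), (np.float64(-0.0915), np.float64(-0.0859)), (np.float64(-0.0471), np.float64(-0.0437)), (np.float64(-0.0338), np.float64(-0.0287)), (np.float64(0.0112), np.float64(0.0145)), (np.float64(0.0244), np.float64(0.0288)), (np.float64(0.0684), np.float64(0.0719)), (np.float64(0.0814), np.float64(0.0873)), (np.float64(0.1269), np.float64(0.1309)), (np.float64(0.1504), np.float64(0.1561))]
23 2.0885510794660735 0.14618252112874586 0.15296561503723854
23 35.689715946996316 -0.18991229010854038 -0.05630834862846257
1222 [ 4.76800e-01  1.48000e-02  2.59200e-01  2.38000e-02 -8.98975e+01]
6128 [ 7.31300e-01  2.05000e-02  2.69900e-01  3.46000e-02 -8.90018e+01] [ 0.71164837 -0.11463666  0.14000043]
```

```bash
cat >> h.py <<'E'
YW=.0385
def W(x,y):
    c,s=np.cos(YW),np.sin(YW);return (.464+x*c-y*s,.0108+x*s+y*c)
def racks(X,zl=.03,ymax=-.17):
    m=(X[...,2]>zl)&(X[...,2]<.09)&(X[...,1]<ymax)&(X[...,1]>-.55)&(X[...,0]<.68)&(X[...,0]>.25)
    k,l,st,_=cv2.connectedComponentsWithStats(m.astype(np.uint8))
    return [(st[i,4],rect(X[l==i])) for i in range(1,k) if st[i,4]>200]
E
python3 - <<'E'
from h import *
p,X=cloud("top")
for r in racks(X):print(r)
m=(X[...,2]>.05)&(abs(X[...,1]-.401)<.03)&(X[...,0]>.35)&(X[...,0]<.67);print("brush",rect(X[m]),np.median(X[m][:,2]))
a=np.radians(7.6)
print(go(.442,-.285,.25,a-np.pi))
E
```

```text
(np.int32(820), array([  0.5805,  -0.4242,   0.1117,   0.039 , -16.6701]))
(np.int32(869), array([ 0.4476, -0.4178,  0.1113,  0.0394,  0.988 ]))
(np.int32(788), array([ 0.4417, -0.285 ,  0.1098,  0.0374,  7.5358]))
brush [4.19600e-01 4.13100e-01 2.38000e-02 6.10000e-03 1.43061e+01] 0.06540997468376952
[8.83, -12.18, 3.43, -1.49]
```

```bash
python3 -m crank '[[[1.5,-2,0,0],[3,-4,0,-0.5],[4.5,-6,0,-1],[6,-8,1,-1.5],[7.5,-10,2,-1.5],[8.5,-11.5,3,-1.5],[8.8,-12.2,3.4,-1.5],[8.8,-12.2,3.4,-1.5],[8.8,-12.2,3.4,-1.5]]]' 0 60
python3 - <<'E'
from h import *
p,X=cloud("top")
m=(X[...,2]>.05)&(abs(X[...,1]-.401)<.03)&(X[...,0]>.35)&(X[...,0]<.67);print("brush",rect(X[m]),np.median(X[m][:,2]))
p,X=cloud("wrist");save(p,"w3")
m=(X[...,2]>.04)&(X[...,2]<.08)&(abs(X[...,1]+.285)<.05)&(abs(X[...,0]-.4417)<.08);print(m.sum(),rect(X[m]))
a=np.radians(7.6)
print(arm.get_state()['eef_pos'])
E
```

```text
t: 19.52
eef_pos: [0.4432, -0.2856, 0.2516]
ee_rot: [-3.141, 0.001, -3.008]
force: [-1.1, 0.0, 0.0]
width: 0.0874
gripper_force: 0.0
brush [0.5295 0.4032 0.2429 0.0346 0.5573] 0.061239889436227046
4537 [ 0.443  -0.2882  0.1104  0.0361  7.7423]
[ 0.44339779 -0.28539827  0.25165026]
```

View pics/w3.png

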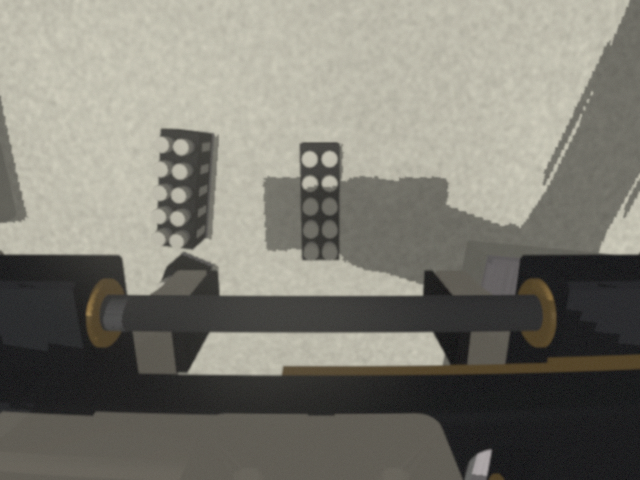

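The brush is back in its tray, and the rack shows at columns 300–340, rows 143–260. I'll grip it near its rear end.

```bash
python3 -c "
from h import *
print(go(.4073,-.293,.022,-np.pi+.135,))"
python3 -m crank '[[[1.5,0.05,0,0],[1.5,0.1,2,0],[1.5,0.1,4,0],[1.5,0.1,6,0],[1.5,0.1,8,0],[1.5,0.1,9,0],[1.5,0.1,9.2,0],[1.5,0.1,9.2,0],[1.5,0.1,9.2,0]]]';python3 -c "
from h import *
print(go(.4073,-.293,.022,-np.pi+.135,))"
```

```text
[1.47, -0.11, 9.19, -0.01]
t: 20.75
eef_pos: [0.4062, -0.2888, 0.0224]
ee_rot: [-3.141, 0.002, -3.008]
force: [-0.2, -0.7, 0.3]
width: 0.0876
gripper_force: 0.0
[-0.02, -0.17, 0.02, -0.02]
```

```bash
python3 -m crank '[[[0,-0.17,0,0],[0,-0.17,0,0],[0,-0.17,0,0],[0,-0.17,0,0],[0,-0.17,0,0],[0,-0.17,0,0],[0,-0.17,0,0],[0,-0.17,-0.5,0],[0,-0.17,-2,0],[0,-0.17,-4,0],[0,-0.17,-4.8,0],[0,-0.17,-4.8,0]]]' 1 60;python3 -c "
from h import *
x,y=W(.040,.087)
print(x,y,go(x,y,.142,YW-np.pi),go(x,y,.085,YW-np.pi),go(*W(.14,.087),.085,YW-np.pi))"
```

```text
t: 22.25
eef_pos: [0.4064, -0.2931, 0.1432]
ee_rot: [-3.14, 0.004, -3.009]
force: [-0.5, 0.3, -3.8]
width: 0.0356
gripper_force: 59.9
0.5006216860663333 0.09927514967299536 [-5.81, 15.06, 0.05, 1.08] [-5.81, 15.06, 2.33, 1.08] [-9.8, 14.68, 2.33, 1.08]
```

```bash
python3 -m crank '[[[-0.8,2,0,0.5],[-1.6,4,0,1.08],[-2.4,6,0,1.08],[-3.2,8,0,1.08],[-4,10,0,1.08],[-4.8,12,0,1.08],[-5.5,14,0,1.08],[-5.8,15.06,0,1.08],[-5.8,15.06,0,1.08],[-5.8,15.06,0,1.08],[-5.8,15.06,0,1.08]]]'
python3 - <<'E'
from h import *
print(arm.get_state()['force'],go(*W(.04,.087),.083,YW-np.pi),go(*W(.145,.087),.083,YW-np.pi))
p,X=cloud("wrist");save(p,"w4")
p,X=cloud("scene");save(cv2.resize(p[170:370,200:450],None,fx=3,fy=3),"sc6")
for n in ['scene']:
  m=(X[...,2]>.15)&(X[...,2]<.20)&(abs(X[...,1]-.1)<.04)&(X[...,0]>.5)&(X[...,0]<.65);print(m.sum(),rect(X[m]),[np.round(np.percentile(X[m&(abs(X[...,0]-a)<.01)][:,2],90),4) for a in (.54,.56,.58)])
E
```

```text
t: 23.62
eef_pos: [0.4989, 0.0985, 0.1406]
ee_rot: [-3.141, -0.001, -3.104]
force: [-0.4, -0.1, -2.3]
width: 0.0356
gripper_force: 59.9
[-0.36107588 -0.11772072 -2.29911788] [-0.07, 0.03, 2.3, -0.01] [-4.27, 0.03, 2.3, -0.01]
794 [ 0.5465  0.0985  0.0922  0.0692 -0.95  ] [np.float64(0.1909), np.float64(0.1903), np.float64(0.1908)]
```

View pics/sc6.png

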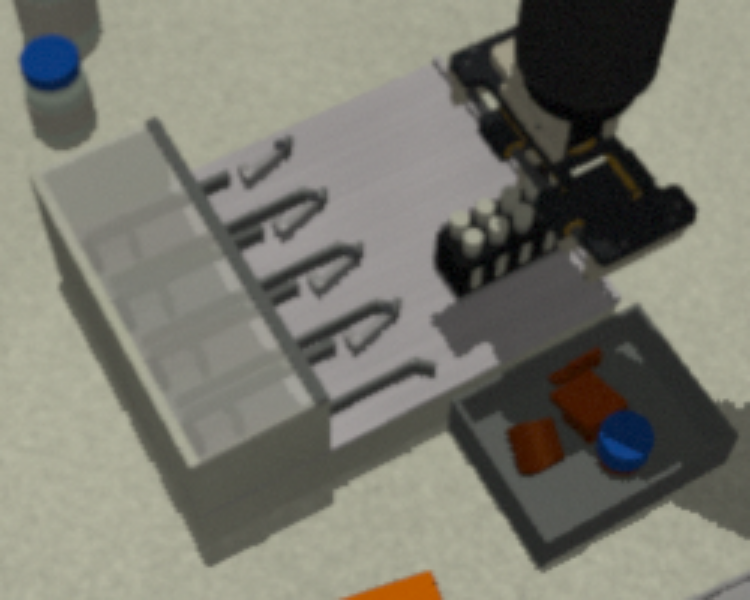

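The rack is level above the deck in front of track 4, with its caps near (480,230). I'll lower it and slide it in.

```bash
python3 -m crank '[[[0,0,1,0],[0,0,1.8,0],[0,0,2.2,0],[0,0,2.3,0],[0,0,2.3,0],[-0.5,0,2.3,0],[-1,0,2.3,0],[-1.5,0,2.3,0],[-2,0,2.3,0],[-2.5,0,2.3,0],[-2.5,0,2.3,0]]]'; python3 -m crank '[[[-0.4,0,0,0],[-0.8,0,0,0],[-1.2,0,0,0],[-1.6,0,0,0],[-2,0,0,0],[-2,0,0,0]]]'; python3 -c "
from h import *
print(go(*W(.19,.087),.083,YW-np.pi))"
```

```text
t: 25.1
eef_pos: [0.5635, 0.1023, 0.0835]
ee_rot: [3.141, 0.001, -3.103]
force: [1.4, 3.3, -2.5]
width: 0.0357
gripper_force: 59.9
t: 25.85
eef_pos: [0.6132, 0.1041, 0.0836]
ee_rot: [3.141, 0.001, -3.103]
force: [1.1, 1.7, -3.3]
width: 0.0359
gripper_force: 59.9
[-1.49, -0.02, 0.02, -0.0]
```

```bash
python3 -m crank '[[[-0.4,0,0,0],[-0.8,0,0,0],[-1.2,0,0,0],[-1.6,0,0,0],[-1.6,0,0,0]]]'; python3 -m crank '[[[0,0,0,0],[0,0,0,0],[0,0,0,0],[0,0,0,0],[0,0,-1,0],[0,0,-3,0],[0,0,-5,0],[0,0,-5,0]]]' 0.3 60;python3 -m crank '[[[1,0,0,0],[2,0,0,0],[2,0,0,0],[2,0,0,0],[2,0,0,0],[2,0,0,0],[2,0,0,0]]]' 1;python3 -c "
from h import *
print(go(*W(.15,.087),.083,YW-np.pi))"
```

```text
t: 26.48
eef_pos: [0.6532, 0.1056, 0.0835]
ee_rot: [3.141, 0.001, -3.103]
force: [2.2, 1.4, -2.0]
width: 0.0358
gripper_force: 59.9
t: 27.48
eef_pos: [0.6541, 0.1059, 0.214]
ee_rot: [3.139, 0.008, -3.103]
force: [0.4, -0.3, -0.4]
width: 0.0613
gripper_force: 0.0
t: 28.35
eef_pos: [0.602, 0.1034, 0.2082]
ee_rot: [-3.141, -0.0, -3.103]
force: [0.7, -0.1, -0.0]
width: 0.001
gripper_force: 0.0
[-0.34, -0.01, 5.01, -0.0]
```

```bash
python3 -m crank '[[[0,0,1.5,0],[0,0,3,0],[0,0,4.5,0],[0,0,5,0],[0,0,5,0],[0,0,5,0],[-0.5,0,5,0],[-0.9,0,5,0],[-1.3,0,5,0],[-1.6,0,5,0],[-1.8,0,5,0]]]';python3 -m crank '[[[-0.1,0,0,0],[-0.2,0,0,0],[-0.3,0,0,0],[-0.4,0,0,0],[-0.4,0,0,0]]]';python3 - <<'E'
from h import *
e=arm.get_state()['eef_pos'];print((e[0]-.464)*np.cos(YW)+(e[1]-.0108)*np.sin(YW))
p,X=cloud("scene")
m=(X[...,2]>.11)&(X[...,2]<.137)&(abs(X[...,1]-.108)<.03)&(X[...,0]>.6)&(X[...,0]<.8);Q=X[m];print(len(Q),Q.min(0) if len(Q) else 0)
E
```

```text
t: 29.72
eef_pos: [0.6458, 0.1048, 0.0833]
ee_rot: [-3.141, -0.003, -3.104]
force: [-9.8, 1.7, 8.4]
width: 0.0003
gripper_force: 4.9
t: 30.35
eef_pos: [0.6554, 0.1049, 0.0833]
ee_rot: [-3.141, -0.003, -3.103]
force: [-8.6, -0.1, 5.4]
width: 0.0005
gripper_force: 4.2
0.19491167837148965
133 [0.66488485 0.09375176 0.11002086]
```

```bash
python3 -m crank '[[[-0.06,0,0,0],[-0.12,0,0,0],[-0.16,0,0,0],[-0.16,0,0,0]]]';python3 -m crank '[[[1,0,-1,0],[2,0,-4,0],[2,0,-6,0],[1,0,-8,0],[1,0,-8,0]]]';python3 - <<'E'
from h import *
p,X=cloud("wrist");save(p,"w5")
p,X=cloud("scene");save(cv2.resize(p[210:340,220:350],None,fx=4,fy=4),"sc7")
m=(X[...,2]>.07)&(X[...,2]<.137)&(abs(X[...,1]-.108)<.03)&(X[...,0]>.6)&(X[...,0]<.8);Q=X[m];print(len(Q),Q.min(0) if len(Q) else 0)
E
```

```text
t: 30.9
eef_pos: [0.6586, 0.105, 0.0833]
ee_rot: [-3.14, -0.005, -3.103]
force: [-10.9, 0.5, 8.4]
width: 0.0005
gripper_force: 5.8
t: 31.52
eef_pos: [0.6397, 0.1052, 0.2893]
ee_rot: [3.139, 0.01, -3.103]
force: [-0.6, 0.0, -1.8]
width: 0.0003
gripper_force: 0.0
598 [0.61393923 0.07814558 0.07022479]
```

View pics/sc7.png

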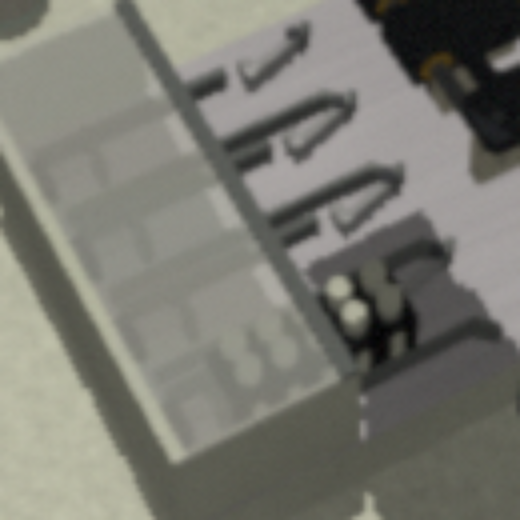

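```bash
cat >> h.py <<'E'
def pawls(tracks):
    p,X=cloud("wrist")
    c,s=np.cos(YW),np.sin(YW)
    D=X-np.array([.464,.0108,0]);S=np.stack([D[...,0]*c+D[...,1]*s,-D[...,0]*s+D[...,1]*c,X[...,2]],-1)
    for k in tracks:
        y0=(-.087,-.029,.029,.087)[k-1]
        m=(S[...,2]>.068)&(S[...,2]<.08)&(abs(S[...,1]-y0)<.017)&(S[...,0]>.16)&(S[...,0]<.206)
        r=(S[...,2]>.085)&(S[...,2]<.112)&(abs(S[...,1]-y0)<.017)&(S[...,0]>.1)&(S[...,0]<.26)
        print("track",k,"rear x",np.round(np.percentile(S[r][:,0],2),4) if r.sum()>20 else None,
          [(round(a,3),int((q:=m&(abs(S[...,0]-a)<.0025)).sum()),round(float(np.percentile(S[q][:,1],95)-y0),4) if q.sum()>3 else None) for a in np.arange(.185,.206,.005)])
    return p
E
python3 - <<'E'
from h import *
p=pawls([1,2,3,4]);save(cv2.resize(p[100:300,320:520],None,fx=3,fy=3),"w6")
E
```

```text
track 1 rear x None [(np.float64(0.185), 35, -0.0133), (np.float64(0.19), 42, -0.0116), (np.float64(0.195), 49, -0.0101), (np.float64(0.2), 45, -0.0094), (np.float64(0.205), 0, None)]
track 2 rear x None [(np.float64(0.185), 28, -0.0133), (np.float64(0.19), 37, -0.0119), (np.float64(0.195), 45, -0.0108), (np.float64(0.2), 43, -0.0097), (np.float64(0.205), 0, None)]
track 3 rear x None [(np.float64(0.185), 25, -0.0136), (np.float64(0.19), 30, -0.0125), (np.float64(0.195), 38, -0.0111), (np.float64(0.2), 38, -0.0102), (np.float64(0.205), 0, None)]
track 4 rear x 0.2021 [(np.float64(0.185), 16, -0.0143), (np.float64(0.19), 24, -0.0126), (np.float64(0.195), 37, -0.0108), (np.float64(0.2), 96, 0.0141), (np.float64(0.205), 36, 0.0154)]
```

View pics/w6.png

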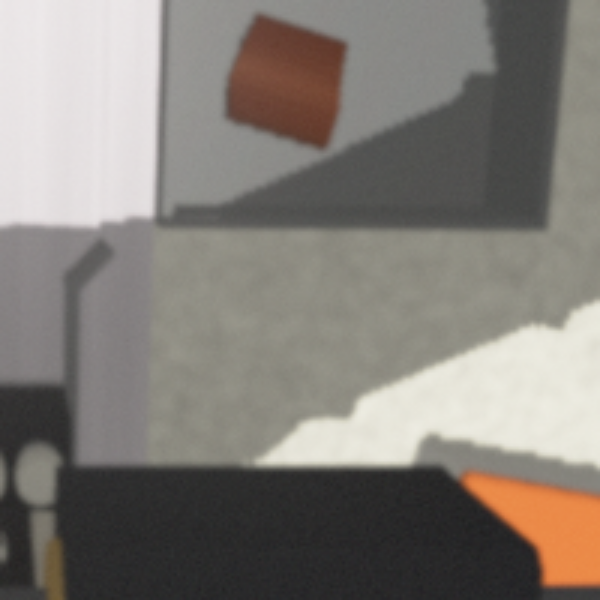

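Track 4 is latched: the rack's rear is at x = 0.202 and its pawl profile matches the shut ones. Next is rack 2.

```bash
python3 -c "
from h import *
p,X=cloud('top')
for r in racks(X):print(r)
print(go(.4476,-.4178,.25,-np.pi+np.radians(1)))"
python3 -m crank '[[[0.7,-2.2,0,0],[1.4,-4.4,0,0],[2.1,-6.6,0,0.2],[2.8,-8.8,0,0.2],[3.5,-11,0,0.2],[4.2,-13.2,0,0.2],[5,-15.4,0,0.2],[6,-17.6,0,0.2],[6.6,-19.8,0.8,0.2],[6.8,-20.6,1.5,0.2],[6.8,-20.6,1.5,0.2],[6.8,-20.6,1.5,0.2]]]' 0;python3 - <<'E'
from h import *
p,X=cloud("wrist")
m=(X[...,2]>.04)&(X[...,2]<.08)&(abs(X[...,1]+.418)<.05)&(abs(X[...,0]-.4476)<.08);r=rect(X[m]);print(m.sum(),r)
a=np.radians(r[4]);print(go(r[0]-.036*np.cos(a),r[1]-.036*np.sin(a),.022,a-np.pi))
E
```

```text
(np.int32(811), array([  0.5879,  -0.3956,   0.1115,   0.0382, -16.7359]))
(np.int32(863), array([ 0.4474, -0.418 ,  0.1108,  0.0386,  0.5753]))
[8.31, -20.59, 1.29, 0.24]
t: 33.22
eef_pos: [0.486, -0.4158, 0.2459]
ee_rot: [3.141, -0.001, -3.12]
force: [-0.7, -0.0, 0.7]
width: 0.0876
gripper_force: 0.0
5018 [ 0.4485 -0.4207  0.1099  0.0359  0.4691]
[2.96, -0.15, 8.98, 0.16]
```

The third rack has been knocked aside; I'll look for it again later. I'll grab rack 2 now.

```bash
python3 -m crank '[[[2,-0.15,0,0.16],[2.96,-0.15,2,0.16],[2.96,-0.15,4,0.16],[2.96,-0.15,6,0.16],[2.96,-0.15,8,0.16],[2.96,-0.15,8.8,0.16],[2.96,-0.15,9,0.16],[2.96,-0.15,9,0.16],[2.96,-0.15,9,0.16]]]' 0 60;python3 -m crank '[[[0,0,0,0],[0,0,0,0],[0,0,0,0],[0,0,0,0],[0,0,0,0],[0,0,0,0],[0,0,0,0],[0,0,-0.5,0],[0,0,-2,0],[0,0,-4,0],[0,0,-4.8,0],[0,0,-4.8,0]]]' 1 60;python3 -c "
from h import *
print(go(*W(.04,-.087),.142,YW-np.pi))"
```

```text
t: 34.4
eef_pos: [0.413, -0.422, 0.0226]
ee_rot: [-3.14, 0.002, -3.134]
force: [0.1, -0.0, 1.2]
width: 0.0876
gripper_force: 0.0
t: 35.9
eef_pos: [0.4127, -0.4222, 0.1434]
ee_rot: [-3.14, 0.004, -3.134]
force: [-1.0, 0.4, -3.5]
width: 0.0357
gripper_force: 59.9
[-3.88, 13.88, 0.06, -0.36]
```

```bash
python3 -m crank '[[[-0.6,2,0,0],[-1.2,4,0,-0.36],[-1.8,6,0,-0.36],[-2.4,8,0,-0.36],[-3,10,0,-0.36],[-3.6,12,0,-0.36],[-3.88,13.5,0,-0.36],[-3.88,13.88,0,-0.36],[-3.88,13.88,0,-0.36],[-3.88,13.88,0,-0.36]]]'; python3 -c "
from h import *
print(go(*W(.04,-.087),.083,YW-np.pi))"
```

```text
t: 37.15
eef_pos: [0.5058, -0.0748, 0.1406]
ee_rot: [-3.141, -0.001, -3.104]
force: [0.5, 0.5, -2.4]
width: 0.0355
gripper_force: 59.9
[-0.06, 0.01, 2.3, -0.01]
```

```bash
python3 -m crank '[[[0,0,1,0],[0,0,1.8,0],[0,0,2.2,0],[0,0,2.3,0],[0,0,2.3,0],[-0.5,0,2.3,0],[-1,0,2.3,0],[-1.5,0,2.3,0],[-2,0,2.3,0],[-2.5,0,2.3,0],[-2.5,0,2.3,0]]]'; python3 -m crank '[[[-0.4,0,0,0],[-0.8,0,0,0],[-1.2,0,0,0],[-1.6,0,0,0],[-2,0,0,0],[-2.4,0,0,0],[-2.8,0,0,0],[-3.2,0,0,0],[-3.5,0,0,0],[-3.5,0,0,0]]]'; python3 -c "
from h import *
print(go(*W(.19,-.087),.083,YW-np.pi))"
```

```text
t: 38.52
eef_pos: [0.5704, -0.0713, 0.0834]
ee_rot: [3.141, 0.001, -3.103]
force: [0.4, 2.3, -3.4]
width: 0.0357
gripper_force: 60.0
t: 39.78
eef_pos: [0.6574, -0.0681, 0.0835]
ee_rot: [3.141, 0.001, -3.103]
force: [1.1, 3.4, -2.1]
width: 0.0362
gripper_force: 59.9
[0.01, -0.03, 0.02, 0.0]
```

```bash
python3 -m crank '[[[0,0,0,0],[0,0,0,0],[0,0,0,0],[0,0,0,0],[0,0,-1,0],[0,0,-3,0],[0,0,-5,0],[0,0,-5,0]]]' 0.3 60;python3 -m crank '[[[1,0,0,0],[2,0,0,0],[2,0,0,0],[2,0,0,0],[2,0,0,0],[2,0,0,0],[2,0,0,0]]]' 1; python3 -m crank '[[[0,0,1.5,0],[0,0,3,0],[0,0,4.5,0],[0,0,5,0],[0,0,5,0],[0,0,5,0],[-0.5,0,5,0],[-0.9,0,5,0],[-1.3,0,5,0],[-1.6,0,5,0],[-1.8,0,5,0]]]';python3 -m crank '[[[-0.1,0,0,0],[-0.2,0,0,0],[-0.3,0,0,0],[-0.4,0,0,0],[-0.5,0,0,0],[-0.56,0,0,0],[-0.56,0,0,0]]]'; python3 -c "
from h import *
print(go(*W(.198,-.087),.083,YW-np.pi))"
```

```text
t: 40.78
eef_pos: [0.6587, -0.0684, 0.214]
ee_rot: [-3.142, 0.009, -3.103]
force: [0.9, -0.4, -0.7]
width: 0.0613
gripper_force: 0.0
t: 41.65
eef_pos: [0.6065, -0.0702, 0.2083]
ee_rot: [-3.142, -0.0, -3.103]
force: [0.5, 0.9, -0.2]
width: 0.0013
gripper_force: 0.0
t: 43.02
eef_pos: [0.6502, -0.0687, 0.0834]
ee_rot: [-3.141, -0.003, -3.103]
force: [-10.0, 0.8, 8.3]
width: 0.0001
gripper_force: 4.9
t: 43.9
eef_pos: [0.6634, -0.0684, 0.0834]
ee_rot: [-3.141, -0.004, -3.104]
force: [-9.3, -0.9, 7.0]
width: 0.0004
gripper_force: 4.6
[-0.07, -0.01, 0.02, -0.0]
```

```bash
python3 -m crank '[[[-0.06,0,0,0],[-0.1,0,0,0],[-0.1,0,0,0]]]';python3 -m crank '[[[1,0,-1,0],[2,0,-4,0],[2,0,-6,0],[1,0,-8,0],[1,0,-8,0],[1,0,-8,0]]]';python3 - <<'E'
from h import *
pawls([1,2,3,4])
p,X=cloud('top')
for r in racks(X):print(r);R=r[1]
a=np.radians(R[4]);print(go(R[0],R[1],.25,a-np.pi))
E
```

```text
t: 44.28
eef_pos: [0.665, -0.0684, 0.0834]
ee_rot: [-3.141, -0.006, -3.104]
force: [-12.2, 0.3, 8.6]
width: 0.001
gripper_force: 6.2
t: 45.02
eef_pos: [0.6431, -0.0686, 0.2833]
ee_rot: [3.141, 0.0, -3.103]
force: [-0.0, 0.3, -0.3]
width: 0.0004
gripper_force: 0.0
track 1 rear x 0.2018 [(np.float64(0.185), 20, -0.014), (np.float64(0.19), 28, -0.0123), (np.float64(0.195), 37, -0.0111), (np.float64(0.2), 127, 0.0146), (np.float64(0.205), 1, None)]
track 2 rear x None [(np.float64(0.185), 13, -0.0141), (np.float64(0.19), 24, -0.013), (np.float64(0.195), 33, -0.0116), (np.float64(0.2), 35, -0.0107), (np.float64(0.205), 0, None)]
track 3 rear x None [(np.float64(0.185), 17, -0.0138), (np.float64(0.19), 25, -0.0123), (np.float64(0.195), 33, -0.0113), (np.float64(0.2), 34, -0.0102), (np.float64(0.205), 0, None)]
track 4 rear x 0.2023 [(np.float64(0.185), 14, -0.0146), (np.float64(0.19), 21, -0.0131), (np.float64(0.195), 32, -0.0118), (np.float64(0.2), 88, 0.0141), (np.float64(0.205), 38, 0.0142)]
(np.int32(803), array([  0.5877,  -0.3962,   0.1128,   0.0382, -16.0645]))
[2.68, -13.0, 1.28, 3.65]
```

```bash
python3 -m crank '[[[1,-2,0,0.8],[2,-4,0,1.6],[3,-6,0,2.4],[3.5,-8,0,3.2],[3.7,-10,0.5,3.65],[3.7,-12,1,3.65],[3.7,-13,1.28,3.65],[3.7,-13,1.28,3.65],[3.7,-13,1.28,3.65],[3.7,-13,1.28,3.65]]]' 0;python3 - <<'E'
from h import *
p,X=cloud("wrist")
m=(X[...,2]>.04)&(X[...,2]<.08)&(abs(X[...,1]+.396)<.05)&(abs(X[...,0]-.588)<.08);r=rect(X[m]);print(m.sum(),r)
a=np.radians(r[4]);print(go(r[0]-.036*np.cos(a),r[1]-.036*np.sin(a),.022,a-np.pi))
E
```

```text
t: 46.38
eef_pos: [0.5633, -0.3961, 0.2522]
ee_rot: [-3.142, 0.001, 2.863]
force: [1.2, -0.1, 0.2]
width: 0.0871
gripper_force: 0.0
4384 [  0.588   -0.3985   0.1099   0.0358 -16.4632]
[0.46, 0.19, 9.21, 0.1]
```

```bash
python3 -m crank '[[[0.46,0.19,1,0.1],[0.46,0.19,3,0.1],[0.46,0.19,5,0.1],[0.46,0.19,7,0.1],[0.46,0.19,8.5,0.1],[0.46,0.19,9.1,0.1],[0.46,0.19,9.2,0.1],[0.46,0.19,9.2,0.1],[0.46,0.19,9.2,0.1]]]' 0 60;python3 -m crank '[[[0,0,0,0],[0,0,0,0],[0,0,0,0],[0,0,0,0],[0,0,0,0],[0,0,0,0],[0,0,0,0],[0,0,-0.5,0],[0,0,-2,0],[0,0,-4,0],[0,0,-4.8,0],[0,0,-4.8,0]]]' 1 60;python3 -c "
from h import *
print(go(.5,-.25,.142,YW-np.pi),go(*W(.04,-.029),.142,YW-np.pi))"
```

```text
t: 47.55
eef_pos: [0.5541, -0.3898, 0.0234]
ee_rot: [-3.141, 0.003, 2.853]
force: [-0.5, -0.5, -0.3]
width: 0.0877
gripper_force: 0.0
t: 49.05
eef_pos: [0.554, -0.3898, 0.1442]
ee_rot: [-3.141, 0.004, 2.853]
force: [0.4, 0.1, -4.0]
width: 0.0358
gripper_force: 59.9
[3.66, 4.74, 0.09, -3.75] [6.13, 13.75, 0.09, -3.75]
```

```bash
python3 -m crank '[[[1.5,1.8,0,-1],[3,3.6,0,-2],[4,5.4,0,-3],[4.8,7.4,0,-3.75],[5.4,9.4,0,-3.75],[6,11.4,0,-3.75],[6.13,13.2,0,-3.75],[6.13,13.75,0,-3.75],[6.13,13.75,0,-3.75],[6.13,13.75,0,-3.75]]]'; python3 -c "
from h import *
print(go(*W(.04,-.029),.083,YW-np.pi))"
```

```text
t: 50.3
eef_pos: [0.5034, -0.017, 0.1409]
ee_rot: [-3.141, -0.002, -3.104]
force: [0.1, 0.2, -2.3]
width: 0.0357
gripper_force: 59.9
[-0.07, 0.01, 2.32, -0.01]
```

```bash
python3 -m crank '[[[0,0,1,0],[0,0,1.8,0],[0,0,2.2,0],[0,0,2.3,0],[0,0,2.3,0],[-0.5,0,2.3,0],[-1,0,2.3,0],[-1.5,0,2.3,0],[-2,0,2.3,0],[-2.5,0,2.3,0],[-2.5,0,2.3,0]]]'; python3 -m crank '[[[-0.4,0,0,0],[-0.8,0,0,0],[-1.2,0,0,0],[-1.6,0,0,0],[-2,0,0,0],[-2.4,0,0,0],[-2.8,0,0,0],[-3.1,0,0,0],[-3.1,0,0,0]]]'; python3 -c "
from h import *
print(go(*W(.19,-.029),.083,YW-np.pi))"
```

```text
t: 51.68
eef_pos: [0.5681, -0.0134, 0.0839]
ee_rot: [3.141, 0.001, -3.103]
force: [2.0, 3.8, -3.4]
width: 0.0356
gripper_force: 59.9
t: 52.8
eef_pos: [0.6451, -0.0106, 0.084]
ee_rot: [3.141, 0.001, -3.103]
force: [0.6, 1.9, -3.4]
width: 0.0353
gripper_force: 59.9
[-0.39, -0.02, 0.04, 0.0]
```

Release, retreat, close and push, with slightly more travel this time.

```bash
python3 -m crank '[[[0,0,0,0],[0,0,0,0],[0,0,0,0],[0,0,0,0],[0,0,-1,0],[0,0,-3,0],[0,0,-5,0],[0,0,-5,0]]]' 0.3 60;python3 -m crank '[[[1,0,0,0],[2,0,0,0],[2,0,0,0],[2,0,0,0],[2,0,0,0],[2,0,0,0],[2,0,0,0]]]' 1; python3 -m crank '[[[0,0,1.5,0],[0,0,3,0],[0,0,4.5,0],[0,0,5.05,0],[0,0,5.05,0],[0,0,5.05,0],[-0.5,0,5.05,0],[-0.9,0,5.05,0],[-1.3,0,5.05,0],[-1.7,0,5.05,0],[-2.1,0,5.05,0]]]';python3 -m crank '[[[-0.1,0,0,0],[-0.2,0,0,0],[-0.3,0,0,0],[-0.4,0,0,0],[-0.5,0,0,0],[-0.6,0,0,0],[-0.68,0,0,0],[-0.68,0,0,0]]]'; python3 -c "
from h import *
print(go(*W(.198,-.029),.083,YW-np.pi))"
```

```text
t: 53.8
eef_pos: [0.6464, -0.0107, 0.2143]
ee_rot: [3.141, 0.009, -3.103]
force: [0.0, -0.1, 0.0]
width: 0.0611
gripper_force: 0.0
t: 54.68
eef_pos: [0.5942, -0.0127, 0.2088]
ee_rot: [-3.141, -0.0, -3.103]
force: [0.8, 0.0, 0.6]
width: 0.0016
gripper_force: 0.0
t: 56.05
eef_pos: [0.6469, -0.0107, 0.0827]
ee_rot: [-3.142, -0.001, -3.103]
force: [-7.2, 1.6, 4.0]
width: 0.0008
gripper_force: 3.6
t: 57.05
eef_pos: [0.6621, -0.0106, 0.0825]
ee_rot: [-3.141, -0.003, -3.103]
force: [-8.0, 1.0, 5.2]
width: 0.0009
gripper_force: 4.1
[-0.04, 0.0, -0.02, -0.0]
```

```bash
python3 -m crank '[[[-0.06,0,0,0],[-0.08,0,0,0],[-0.08,0,0,0]]]';python3 -m crank '[[[1,0,-1,0],[2,0,-4,0],[2,0,-6,0],[1,0,-8,0],[1,0,-8,0],[1,0,-8,0]]]';python3 - <<'E'
from h import *
pawls([1,2,3,4])
E
```

```text
t: 57.42
eef_pos: [0.6629, -0.0106, 0.0825]
ee_rot: [-3.141, -0.005, -3.103]
force: [-12.6, 0.4, 8.0]
width: 0.0003
gripper_force: 6.2
t: 58.18
eef_pos: [0.6409, -0.011, 0.2826]
ee_rot: [3.141, 0.001, -3.103]
force: [0.4, 0.1, -0.7]
width: 0.0003
gripper_force: 0.0
track 1 rear x 0.2017 [(np.float64(0.185), 21, -0.0137), (np.float64(0.19), 32, -0.0123), (np.float64(0.195), 40, -0.0108), (np.float64(0.2), 138, 0.0151), (np.float64(0.205), 1, None)]
track 2 rear x 0.2019 [(np.float64(0.185), 17, -0.0136), (np.float64(0.19), 25, -0.0125), (np.float64(0.195), 34, -0.0107), (np.float64(0.2), 120, 0.0143), (np.float64(0.205), 7, 0.0067)]
track 3 rear x None [(np.float64(0.185), 15, -0.0142), (np.float64(0.19), 22, -0.0127), (np.float64(0.195), 31, -0.0115), (np.float64(0.2), 32, -0.0104), (np.float64(0.205), 0, None)]
track 4 rear x 0.2021 [(np.float64(0.185), 18, -0.0136), (np.float64(0.19), 26, -0.0124), (np.float64(0.195), 38, -0.0111), (np.float64(0.2), 96, 0.0136), (np.float64(0.205), 38, 0.0138)]
```

All three racks are latched. I'll move the arm aside and take a final look.

```bash
python3 -m crank '[[[2,-2,0,0],[4,-4,0,0],[6,-6,0,0],[6,-8,0,0],[6,-10,0,0],[6,-12,0,0],[6,-14,0,0],[6,-14,0,0]]]';python3 - <<'E'
from h import *
p,X=cloud("top");save(p,"topf")
print(racks(X))
E
```

```text
t: 59.22
eef_pos: [0.503, -0.3692, 0.2802]
ee_rot: [3.141, -0.004, -3.107]
force: [0.5, 0.4, -0.2]
width: 0.0006
gripper_force: 0.0
[]
```

View pics/topf.png

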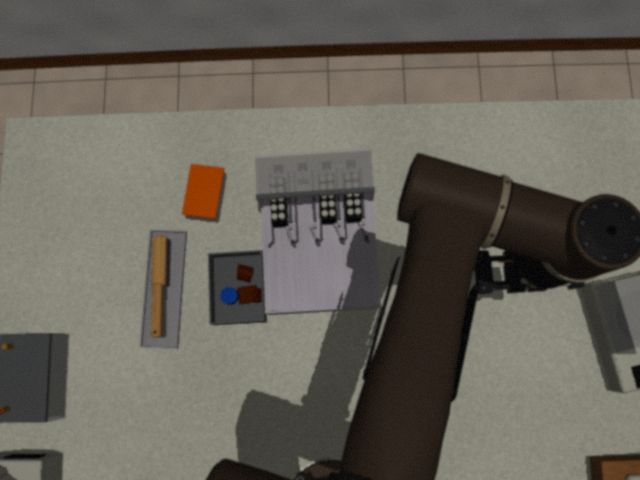

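Run:
```python
from h import *
c,s=np.cos(YW),np.sin(YW)
for n in("scene","top"):
    p,X=cloud(n);h=cv2.cvtColor(p,cv2.COLOR_RGB2HSV)
    m=((h[...,0]<12)&(h[...,1]>150)&(h[...,2]>40)).astype(np.uint8)
    k,l,st,_=cv2.connectedComponentsWithStats(m)
    for i in range(1,k):
        Q=X[l==i]
        if st[i,4]>15 and abs(np.median(Q[:,0])-.52)<.15 and -.15<np.median(Q[:,1])<.3:
            D=Q-[.464,.0108,0];S=np.c_[D[:,0]*c+D[:,1]*s,-D[:,0]*s+D[:,1]*c,Q[:,2]];print(n,st[i],np.round(np.percentile(S,[3,50,97],axis=0),3).tolist())
```

```text
scene [370 310  18  18 168] [[0.087, 0.172, 0.007], [0.106, 0.189, 0.011], [0.122, 0.207, 0.016]]
```

Run:
```python
from h import *
c,s=np.cos(YW),np.sin(YW)
p,X=cloud("scene");h=cv2.cvtColor(p,cv2.COLOR_RGB2HSV)
print(h[282:300:3,384:400:3].reshape(-1,3)[:18].tolist())
m=(((h[...,0]<14)|(h[...,0]>170))&(h[...,1]>120)&(h[...,2]>25)).astype(np.uint8)
D=X-[.464,.0108,0];S=np.stack([D[...,0]*c+D[...,1]*s,-D[...,0]*s+D[...,1]*c,X[...,2]],-1)
m&=((abs(S[...,1]-.1)<.25)&(abs(S[...,0]-.07)<.1)&(S[...,2]<.12)).astype(np.uint8)
k,l,st,_=cv2.connectedComponentsWithStats(m)
for i in range(1,k):
    if st[i,4]>10: print(st[i],np.round(np.percentile(S[l==i],[3,50,97],axis=0),3).tolist())
save(cv2.resize(p[260:360,340:450],None,fx=5,fy=5),"scf")
```

```text
[[25, 17, 88], [26, 27, 76], [43, 24, 75], [50, 14, 56], [30, 7, 39], [30, 8, 34], [40, 20, 75], [36, 21, 62], [30, 6, 42], [60, 20, 38], [15, 27, 38], [14, 87, 44], [30, 7, 39], [60, 14, 37], [30, 13, 38], [12, 107, 43], [11, 217, 53], [11, 205, 46]]
[383 286  26  32 406] [[0.032, 0.151, 0.012], [0.054, 0.176, 0.022], [0.072, 0.204, 0.048]]
[369 310  19  18 241] [[0.087, 0.172, 0.006], [0.104, 0.19, 0.011], [0.123, 0.208, 0.016]]
```

View pics/scf.png

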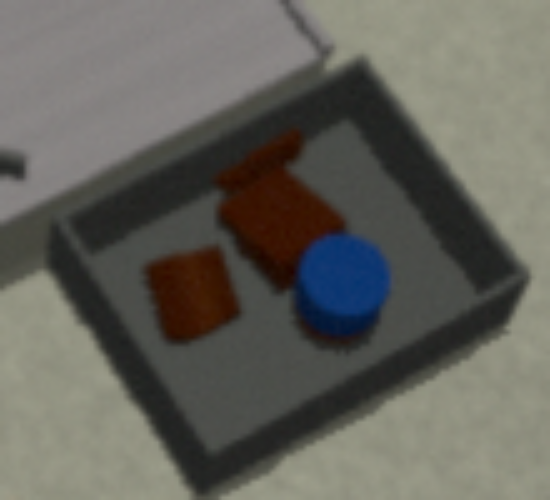

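The picture shows all four pieces inside the bin, below the rim: one leaning on the wall at (260,160), a flat piece at (280,225), a wall piece at (195,295) and the neck at (345,285). I'm handing the job in.

```bash
python3 -c "
from station import arm
print(arm.job_done())"
```

```text
the job is handed in; nothing more can be done
None
```

The job is handed in: all four glass pieces are in the bin, the brush lies bristles down in its tray, the three racks are latched in tracks 1, 2 and 4, and the bottle, jar and orange-lidded box were not touched.

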